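# Close the trough gap, unlatch the slide holder and hold it up

## Robot

A 7-joint arm with a two-finger parallel gripper is mounted at the origin on the work surface. World frame = base frame: x ahead of the robot, y to its left, z up, the work surface at z = 0. Lengths are in m, angles in rad, forces in N, time in s.
With the tool pointing down it reaches from about 0.4 to 0.85 m from the base axis. Payload 10.4 kg.
Tool frame: the origin (TCP) lies at the centre of the arm's flange, where the gripper is bolted on; the fingertips stand 173 mm ahead of it and the grasp point (between the pads) lies 155 mm ahead of it (manip.nose_length is the distance from the TCP to the fingertips, in m); z points along the fingers, x is the direction in which the jaws open and shut, and the axes are right-handed (so a half turn about z gives the same grasp; the last joint's range is limited). The gripper opens to 85 mm and grips with 20 to 120 N. Pads are 22 mm wide; open, the fingers measure 114 mm over their backs; the gripper's body (76 mm by 85 mm) begins 54 mm behind the grasp point. The pads swing forward as they close: fully open they stand 13 mm farther back than shut.
Start: joints at [1.1, 0.332, -0.065, 1.46, 0.022, 1.35, -0.088], TCP at [0.271, -0.563, 0.405] pointing down, gripper open.
Joint ranges: [-2.6, 2.6], [-0.5, 2.12], [-1.47, 1.34], [0.16, 2.42], [-1.27, 4.41], [0.06, 2.06], [-2.6, 2.6]. Speed limits (rad/s): [2.22, 2.22, 2.79, 2.79, 3.14, 3.14, 3.14].

## Interface

Orientations are given as a unit quaternion [x, y, z, w].
In Python, from workcell import status, cams, order, manip gives the robot as it stands.
- The arm moves only by the tool servo_tool, never from a script. Its argument "motion" is a list that holds one entry, the list of rows, each a list of 6 numbers: the shift along the tool's x, y, z in units of 50 mm (1.0 is 50 mm), then the turn, a rotation vector about the tool's x, y, z in units of 5 degrees (1.0 is 5 degrees). In form: [[[x, y, z, ax, ay, az], ...]]. A call has 1 to 12 rows; each row shifts and turns the pose as measured when the row begins, along the tool's axes as they then stand; what a row does not reach is not made up. A row lasts 1/10 s, in which the tool goes at most 50 mm and 8.59 degrees, less where a joint would pass 70% of its speed; a pose out of reach is approached as far as the arm can. A call is refused whole if a number of a shift passes 1 or a number of a turn 1, either way. A call with a gripper value outside its range is refused whole. "jaw" is the closure in counts, from 0 (fully open) to 255 (shut), set as the call begins (left out, the last holds). The fingers move at their own pace and stop on an object; "force" is the grip in N (left out, the last holds). Time passes only in rows, so rows that do not move let the fingers close. It gives the time, the measured TCP pose, the force and the opening at its end, in the units of the state.
- status.get_obs(): the state, without advancing time (a new reading comes with each control period).
- cams.camera(name): name is "scene" or "side" or "wrist"; returns a dict with "color" (384x512x3 uint8, red, green, blue), "vertical_fov" (degrees; the focal length in pixels is half the picture's height over the tangent of half this angle, whatever the lens; pixels are square), "cx", "cy" (the principal point, pixels), "extrinsics" (4x4, takes a point from camera to world coordinates). Camera axes: x right, y down, z forward; pixel columns grow to the right and rows downward; lengths in m; the calibration is good to about 2 mm. A picture is of the moment at which its call begins. There is no depth.
- order.hand_in(): hands the job in, once; it reports no verdict.
The state is a dict: "clock": time; "joint_pos": joint angles; "joint_velocities": joint speeds; "tau": joint torques, N m; "position": TCP position; "ee_rot": TCP orientation; "ft_force": force on the tool from outside, world axes, zero at the start; "torque": the same for the moment, N m; "grip_width": opening from 0.0 (shut) to 1.0 (fully open).
Only numpy, scipy, OpenCV 4.12 (cv2) and the standard library are available. Lean on these libraries where they do the work, as an engineer would, in place of code of your own. Each camera call takes 0.05 s, during which the arm holds its last target.

## Task

First push the loose blue rinse trough flush against the white staining trough, its ends in line with the white one's, so nothing can drip between them. Then pull the red latch knob sideways, toward the rinse trough's side, against its spring, lift the slide-holder arm off its ball and finish still holding it with the gripper, with the arm's free end about 6 cm above where it was, while I take the slides. Leave the troughs joined and the other glassware and things on the bench where they are.

Things in the scene. Friction and masses are not known exactly. Their poses are not given: they have to be found in the camera images.
- station: Fixed slide-staining station, origin on the bench under its white trough's centre; x points away from the rinse trough, y along the arm from hinge to ball. White trough 80 (x) x 120 (y), 60 mm high; front face x=-40 reaches the bench. Base plate 8 mm thick, x -40..60, y -145..145. Hinge bracket at y=-105, 108 mm high. Steel ball on a stem at x=0, y=105, its top at 98 mm.
- stain_face (a point): Centre of the white trough's front face, 30 mm above the bench, station axes; the rinse trough must end against this face.
- rinse_trough: Loose blue open trough, 80 (x) x 120 (y) mm, walls 5 thick, 60 high, 0.31 to 0.57 kg; origin under its centre. Its +x long side faces the white trough at the start; either long side may end against it. A white divider crosses its middle along x from wall to wall: 14 mm thick (y), from the floor (8 mm) up to 66 mm, 48 mm of open space on both sides. Slides easily (friction 0.3).
- holder_arm: Aluminium arm 30 mm wide, four glass slides hang from it into the white trough. Origin on the hinge axis, 100 mm up, at station y=-105; x = hinge axis (station x), y along the arm to its free end. Level on the ball at the start; raising turns it positively about x, at most 1 rad. 0.28 to 0.46 kg; falls back if let go. With the latch shut it lifts only about 3 mm.
- coupler (a point): Inside the blue coupler (44 x 44 mm, top face 105 mm above the bench) at the arm's free end, 210 mm along the arm from the hinge axis and 16 mm below it; 84 mm above the bench when down (the ball's centre).
- latch (a joint): Spring latch in the arm's end: 0 = shut under the ball, grows as the knob is pulled along station -x; stop at 0.016 m, the arm is free above about 0.009 m. The spring pushes back 3 N when shut, 6.6 N at the stop. Once the arm is off the ball the latch may be in any position.
- latch_knob (a point): Grip point of the red knob, a block 18 (x) x 22 (y) mm on the coupler, from the top of a red slide plate (109 mm above the bench) up to 149 mm. This point is on its axis, 138 mm above the bench, 210 mm along the arm from the hinge axis and 38 mm above it. The knob moves with latch and arm: pull it, then lift the arm by it. Free space all round.
- beaker: Bystander: glass beaker, 68 mm across, 90 mm tall; origin under its centre. Leave alone.
- glass_bowl: Bystander: glass bowl, 100 mm across, 45 mm tall. Leave alone.
- amber_bottle: Bystander: amber bottle, 60 mm across, 130 mm tall. Leave alone.
- marker: Bystander: white and blue marker pen lying on the bench, 135 mm long, 17 mm thick. Leave alone.
- slide_box: Bystander: green slide box with white lid, 57 x 87 x 34 mm, beyond the station. Leave alone.
- stain_jar: Bystander: small green jar with black cap, 44 mm across, 55 mm tall, beyond the station. Leave alone.
There are look-alikes about, which are no part of the job. What is shaped like the rinse_trough but green or purple is not meant.

How it is judged:
By the outcome, as a careful person would: the job done as asked, in the order asked, and still so for the second after the job is handed in, while the arm keeps its last pose, push and grip.
It also fails if it takes over 51 s, if anything falls off the work surface, if the arm or the gripper's body presses on something with over 40 N, if the wrist force passes 120 N, or if a joint passes its speed limit or range.

## Working session

There is one attempt and no reset: what is moved stays moved. The work goes in short steps, Python scripts to look and compute and a tool call to move; the robot and the scene stay as the last step left them, time stands still between calls to the robot, and variables do not carry over. Pictures are saved under pics/ and viewed, and the job is handed in when it is done.

Besides the shell and the picture viewer there is one more tool, called after "Call:" as name(argument=value, ...) on one line, values as JSON. servo_tool: Moves the arm, as the interface text tells. Its arguments: {"type":"object","properties":{"motion":{"type":"array","items":{"type":"array","items":{"type":"array","items":{"type":"number"}}}},"jaw":{"type":"number"},"force":{"type":"number"}},"required":["motion"]}

```bash
ls; mkdir -p pics
python3 - <<'E'
from workcell import status, cams, order, manip
import cv2,numpy as np
print(status.get_obs()); print(manip.nose_length)
for n in ["scene","side","wrist"]:
    c=cams.camera(n); cv2.imwrite(f"pics/{n}0.png",c["color"][:,:,::-1]); np.savez(f"pics/{n}0.npz",**c)
    print(n,c["vertical_fov"],c["cx"],c["cy"],np.round(c["extrinsics"],3).tolist())
E
```

```text
pics
{'clock': 0.0, 'joint_pos': array([ 1.10044184,  0.33289899, -0.06469372,  1.46094134,  0.02159067,
        1.34989166, -0.08852008]), 'joint_velocities': array([ 0.0005592 ,  0.0009712 , -0.00077896, -0.00174266,  0.00187908,
        0.00079618, -0.00048029]), 'tau': array([-3.70087519e-04, -6.25445580e+01,  4.89048916e-02, -3.91598403e+01,
        1.60476915e-02,  1.01400999e-02, -5.29173053e-05]), 'position': array([ 0.27053936, -0.56327498,  0.40389879]), 'ee_rot': array([ 8.46444133e-01, -5.32477049e-01, -6.26494345e-04, -3.59155851e-04]), 'ft_force': array([-0.08178099, -0.44318166, -0.46019562]), 'torque': array([ 0.02247243, -0.01230063,  0.00272662]), 'grip_width': 1.0004111324881437}
0.1734
scene 53.14218265952987 255.70528536848016 190.8504183230039 [[0.403, 0.595, -0.695, 1.428], [0.915, -0.278, 0.293, -0.409], [-0.019, -0.754, -0.656, 0.981], [0.0, 0.0, 0.0, 1.0]]
side 47.1667797725034 248.69731332313944 194.80902610966916 [[-0.711, -0.46, 0.532, -0.144], [-0.703, 0.482, -0.524, 0.587], [-0.015, -0.746, -0.666, 0.899], [0.0, 0.0, 0.0, 1.0]]
wrist 67.2050040802284 264.09257972383193 196.6944837118676 [[0.435, -0.865, -0.251, 0.334], [-0.9, -0.418, -0.119, -0.533], [-0.002, 0.278, -0.961, 0.373], [0.0, 0.0, 0.0, 1.0]]
```

View pics/scene0.png

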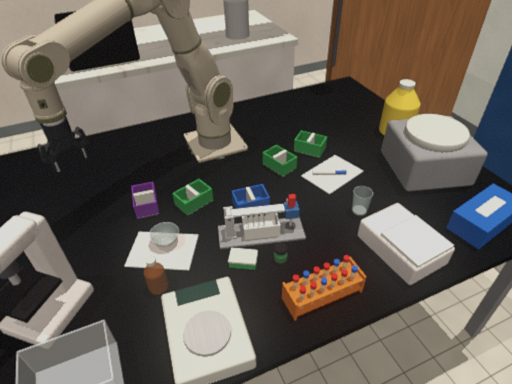

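View pics/side0.png

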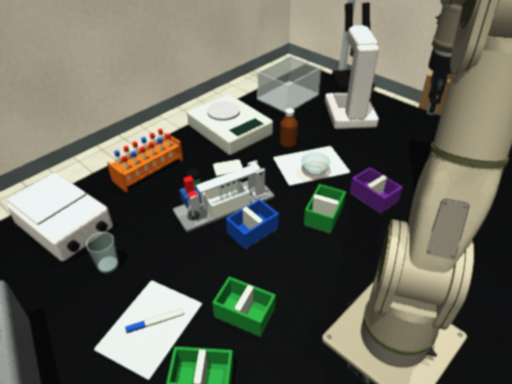

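View pics/wrist0.png

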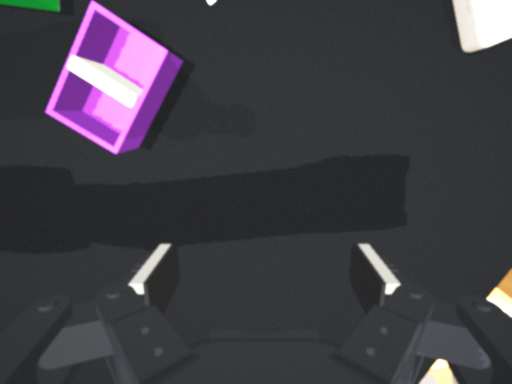

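The scene picture shows the station at about (262,225), with the red knob at (291,202). Trough candidates in the scene picture: blue (251,198), green (193,196), (280,160) and (311,144), purple (145,200). Only the blue one fits the description. I'll confirm it in an enlarged crop.

Run:
```python
import cv2,numpy as np
a=cv2.imread("pics/scene0.png")[170:265,200:325]; b=cv2.imread("pics/side0.png")[155:255,165:290]
cv2.imwrite("pics/cropA.png",cv2.resize(a,None,fx=6,fy=6,interpolation=cv2.INTER_CUBIC))
cv2.imwrite("pics/cropB.png",cv2.resize(b,None,fx=6,fy=6,interpolation=cv2.INTER_CUBIC)[:600])
```

```text
(no output)
```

View pics/cropA.png

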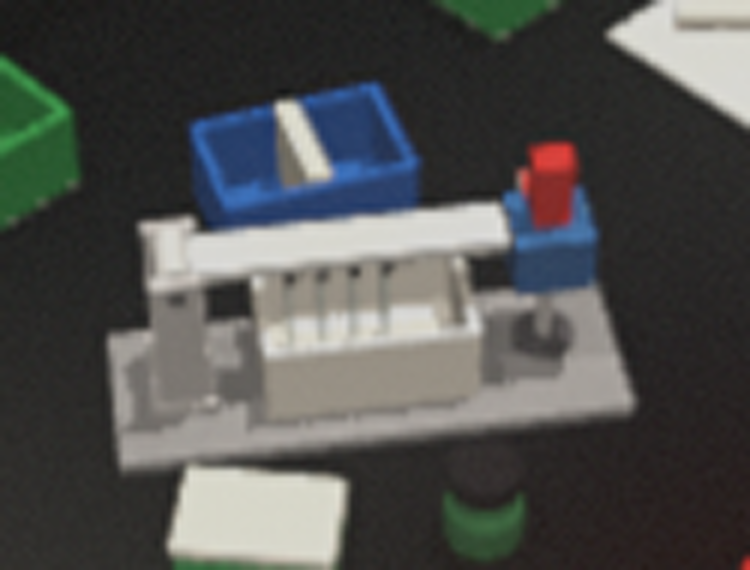

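View pics/cropB.png

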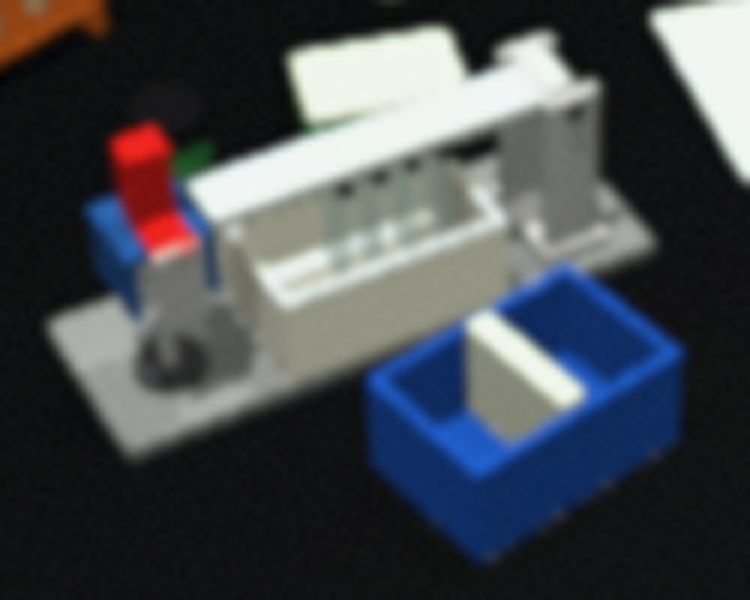

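The crops confirm it: an open blue trough with a white divider on the near side of the white trough, with the knob at the far end. Now I'll cast rays.

```bash
cat > h.py <<'E'
import numpy as np,cv2
from scipy.spatial.transform import Rotation as R
def ray(c,u,v):
    f=192/np.tan(np.radians(float(c["vertical_fov"]))/2)
    E=c["extrinsics"]; d=E[:3,:3]@np.array([(u-c["cx"])/f,(v-c["cy"])/f,1.]); return E[:3,3],d
def onz(c,u,v,z):
    o,d=ray(c,u,v); return o+d*(z-o[2])/d[2]
def proj(c,p):
    f=192/np.tan(np.radians(float(c["vertical_fov"]))/2)
    E=c["extrinsics"]; q=E[:3,:3].T@(np.array(p)-E[:3,3]); return np.array([q[0]/q[2]*f+c["cx"],q[1]/q[2]*f+c["cy"]])
def tri(rs):
    A=0;b=0
    for o,d in rs:
        d=d/np.linalg.norm(d);P=np.eye(3)-np.outer(d,d);A=A+P;b=b+P@o
    return np.linalg.solve(A,b)
E
python3 - <<'E'
from h import *
s=np.load("pics/scene0.npz");d=np.load("pics/side0.npz")
A=lambda u,v,z:onz(s,200+(u+.5)/6-.5,170+(v+.5)/6-.5,z)
B=lambda u,v,z:onz(d,165+(u+.5)/6-.5,155+(v+.5)/6-.5,z)
p4=lambda n,L:print(n,np.round(L,4).tolist(), [round(float(np.linalg.norm(L[i]-L[i-1])),4) for i in range(len(L))])
p4("trough side",[B(*q,.06) for q in [(370,380),(565,268),(685,350),(485,472)]])
p4("trough scene",[A(*q,.06) for q in [(190,125),(378,85),(418,165),(222,207)]])
p4("plate scene",[A(*q,.008) for q in [(108,338),(120,468),(633,408),(600,285)]])
p4("plate side",[B(*q,.008) for q in [(50,325),(135,460),(655,243)]])
p4("white top scene",[A(*q,.06) for q in [(262,350),(482,326)]])
p4("white top side",[B(*q,.06) for q in [(285,303),(505,220)]])
p4("white bottom side",[B(*q,.008) for q in [(293,380)]])
p4("knob top",[A(552,150,.149),B(138,135,.149)])
E
```

```text
trough side [[0.5039, 0.0358, 0.06], [0.4921, -0.0793, 0.06], [0.4142, -0.077, 0.06], [0.4262, 0.0401, 0.06]] [0.0778, 0.1158, 0.078, 0.1177]
trough scene [[0.4122, -0.0782, 0.06], [0.4264, 0.0416, 0.06], [0.5041, 0.0323, 0.06], [0.4888, -0.0875, 0.06]] [0.0772, 0.1206, 0.0783, 0.1209]
plate scene [[0.5119, -0.1712, 0.008], [0.6082, -0.1984, 0.008], [0.6879, 0.0793, 0.008], [0.5942, 0.1096, 0.008]] [0.2927, 0.1001, 0.2889, 0.0985]
plate side [[0.686, 0.0844, 0.008], [0.5846, 0.1137, 0.008], [0.5116, -0.1657, 0.008]] [0.3049, 0.1055, 0.2888]
white top scene [[0.6051, -0.1101, 0.06], [0.6395, 0.0074, 0.06]] [0.1224, 0.1224]
white top side [[0.5698, 0.0284, 0.06], [0.5368, -0.0842, 0.06]] [0.1174, 0.1174]
white bottom side [[0.5708, 0.0273, 0.008]] [0.0]
knob top [[0.6132, 0.0607, 0.149], [0.6244, 0.0596, 0.149]] [0.0113, 0.0113]
```

Call:
servo_tool(motion=[[[0,0,0,0,0,0.9],[0,0,0,0,0,0.9],[0,0,0,0,0,0.9],[0,0,0,0,0,0.9],[0,0,0,0,0,0.9],[0,0,0,0,0,0.9],[0,0,0,0,0,0.9]]], jaw=80)

```text
clock: 0.85
position: [0.2703, -0.5629, 0.4014]
ee_rot: [-0.663, 0.749, 0.003, 0.001]
ft_force: [-0.1, -0.1, -0.3]
grip_width: 0.687
```

Call:
servo_tool(motion=[[[-0.95,-0.2,0.1,0,0,0],[-0.95,-0.2,0.1,0,0,0],[-0.95,-0.2,0.1,0,0,0],[-0.95,-0.2,0.1,0,0,0],[-0.95,-0.2,0.1,0,0,0],[-0.95,-0.2,0.1,0,0,0],[-0.95,-0.2,0.1,0,0,0],[-0.95,-0.2,0.1,0,0,0],[-0.95,-0.2,0,0,0,0],[-0.95,-0.2,0,0,0,0],[-0.95,-0.2,0,0,0,0]]])

```text
clock: 1.95
position: [0.4454, -0.0491, 0.3584]
ee_rot: [-0.657, 0.754, 0.003, -0.002]
ft_force: [0.9, -1.6, -0.2]
grip_width: 0.687
```

```bash
cat > shot.py <<'E'
import sys
from workcell import status, cams
import cv2,numpy as np
for n in sys.argv[2:]:
    c=cams.camera(n); cv2.imwrite(f"pics/{n}{sys.argv[1]}.png",c["color"][:,:,::-1]); np.savez(f"pics/{n}{sys.argv[1]}.npz",**c)
o=status.get_obs(); print({k:np.round(o[k],4).tolist() for k in("clock","position","ee_rot","joint_pos","ft_force","grip_width")})
E
python3 shot.py 1 wrist; python3 -c "
import cv2;i=cv2.imread('pics/wrist1.png');cv2.imwrite('pics/w1b.png',cv2.resize(i,(800,600),interpolation=cv2.INTER_CUBIC))"
```

```text
{'clock': 2.0, 'position': [0.4473, -0.0412, 0.3589], 'ee_rot': [-0.6599, 0.7513, 0.0036, 0.0], 'joint_pos': [0.4892, 0.0045, -0.4925, 1.939, -0.0036, 1.2034, -1.7021], 'ft_force': [-0.0275, 8.4824, 0.5409], 'grip_width': 0.685}
```

View pics/w1b.png

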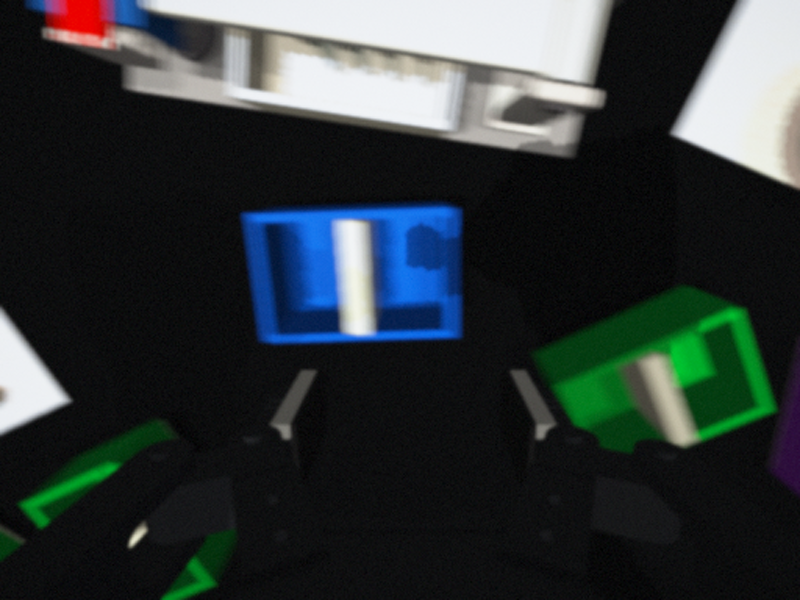

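```bash
python3 shot.py 1x wrist;python3 shot.py 2 wrist; python3 -c "
import cv2;i=cv2.imread('pics/wrist2.png');cv2.imwrite('pics/w2b.png',cv2.resize(i[0:240],(800,375),interpolation=cv2.INTER_CUBIC))"
```

```text
{'clock': 2.05, 'position': [0.4466, -0.0448, 0.3587], 'ee_rot': [-0.6603, 0.751, 0.0035, -0.0006], 'joint_pos': [0.4919, 0.0039, -0.4876, 1.9399, -0.0029, 1.2039, -1.6939], 'ft_force': [-0.0408, -0.6018, -0.1304], 'grip_width': 0.6914}
{'clock': 2.1, 'position': [0.4459, -0.0481, 0.3584], 'ee_rot': [-0.6591, 0.752, 0.0035, -0.0014], 'joint_pos': [0.4944, 0.0035, -0.4831, 1.9409, -0.0018, 1.2043, -1.6904], 'ft_force': [0.8646, -0.5909, -0.912], 'grip_width': 0.6852}
```

View pics/w2b.png

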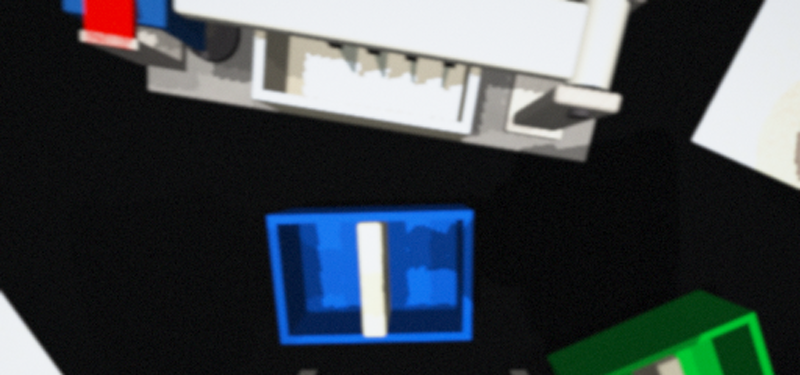

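```bash
cat > est.py <<'E'
from h import *
d=np.load("pics/wrist2.npz");k=800/512
B=lambda u,v,z:onz(d,(u+.5)/k-.5,(v+.5)/k-.5,z)
T=[B(*q,.06) for q in [(267,214),(473,210),(472,340),(281,344)]]
print(np.round(T,4).tolist(),np.round(np.mean(T,0),4)); print([round(float(np.linalg.norm(T[i]-T[i-1])),4) for i in range(4)])
for a,b in((1,0),(2,3)): e=T[b]-T[a]; print("yaw",np.degrees(np.arctan2(-e[0],e[1])))
for L in([B(254,98,.06),B(472,134,.06)],[B(148,91,.008),B(587,160,.008)]):
    e=L[0]-L[1]; y=np.arctan2(-e[0],e[1]); m=(L[0]+L[1])/2
    print("st",np.round(L,4).tolist(),np.linalg.norm(e),np.degrees(y), m+.04*np.array([np.cos(y),np.sin(y),0]))
D=[B(360,222,.066),B(382,222,.066),B(387,335,.066),B(365,336,.066)]
print("div",np.mean(D,0),np.round(D,4).tolist())
E
python3 est.py
```

```text
[[0.5049, 0.0343, 0.06], [0.4921, -0.0847, 0.06], [0.4122, -0.077, 0.06], [0.4245, 0.0431, 0.06]] [ 0.4584 -0.0211  0.06  ]
[0.0809, 0.1198, 0.0803, 0.1207]
yaw -6.12333475733774
yaw -5.863822762498329
st [[0.5665, 0.0279, 0.06], [0.5333, -0.0878, 0.06]] 0.12041577111545494 -15.995203369380503 [ 0.58831319 -0.04098166  0.06      ]
st [[0.589, 0.111, 0.008], [0.5106, -0.1695, 0.008]] 0.2912578252457351 -15.616728072492267 [ 0.58828962 -0.04002517  0.008     ]
div [ 0.45901101 -0.02196187  0.066     ] [[0.494, -0.0194, 0.066], [0.4925, -0.0319, 0.066], [0.4242, -0.025, 0.066], [0.4253, -0.0115, 0.066]]
```

```bash
cat > plan.py <<'E'
# usage: plan.py x y z angle_deg_of_tool_x [tilt about world dir?]
import sys
from h import *
from workcell import status
o=status.get_obs(); p=np.array(o["position"]); Rm=R.from_quat(o["ee_rot"])
t=np.array([float(v) for v in sys.argv[1:4]]); a=np.radians(float(sys.argv[4])); tl=np.radians(float(sys.argv[5])) if len(sys.argv)>5 else 0
x=np.array([np.cos(a),np.sin(a),0]); z=np.array([0,0,-1.]); Rt=R.from_matrix(np.c_[x,np.cross(z,x),z])*R.from_rotvec([tl,0,0])
rv=(Rm.inv()*Rt).as_rotvec(degrees=True)/5
print("turn units",np.round(rv,2)); print("shift in current axes",np.round(Rm.inv().apply(t-p)/.05,3),"in target axes",np.round(Rt.inv().apply(t-p)/.05,3), np.round(o["position"],4),o["clock"])
E
python3 plan.py .459 -.0217 .2 -96
```

```text
turn units [ 0.08  0.03 -0.31]
shift in current axes [-0.55  -0.213  3.168] in target axes [-0.552 -0.205  3.168] [ 0.4459 -0.0481  0.3584] 2.1
```

Call:
servo_tool(motion=[[[-0.28,-0.1,0.2,0.08,0,-0.3],[-0.28,-0.1,0.2,0,0,0],[0,0,0.4,0,0,0],[0,0,0.3,0,0,0],[0,0,0,0,0,0]]])

```text
clock: 2.6
position: [0.4593, -0.023, 0.2998]
ee_rot: [-0.668, 0.744, 0.0, 0.001]
ft_force: [-1.0, -0.2, 0.3]
grip_width: 0.69
```

```bash
python3 plan.py .459 -.0217 .2 -96; python3 shot.py 3 wrist
```

```text
turn units [-0.    0.02 -0.03]
shift in current axes [-0.022  0.01   1.996] in target axes [-0.025  0.009  1.996] [ 0.4593 -0.023   0.2998] 2.6
{'clock': 2.65, 'position': [0.4596, -0.0231, 0.3007], 'ee_rot': [-0.6682, 0.744, 0.0001, 0.001], 'joint_pos': [0.4503, 0.0944, -0.5164, 1.9854, 0.0515, 1.0732, -1.7668], 'ft_force': [0.651, -0.1045, -0.0592], 'grip_width': 0.689}
```

View pics/wrist3.png

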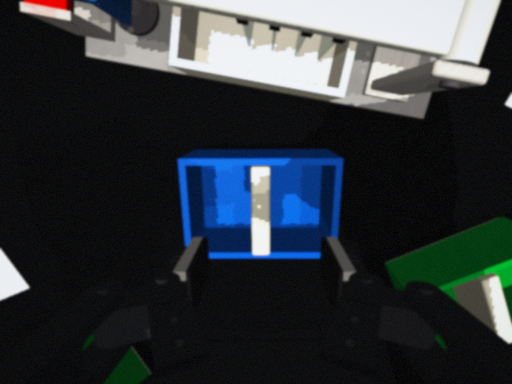

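The trough is square to the jaws, and the divider at (261,210) is centred between the fingers. Descending.

Call:
servo_tool(motion=[[[0,0,0.4,0,0,0],[0,0,0.4,0,0,0],[0,0,0.4,0,0,0],[0,0,0.4,0,0,0],[0,0,0.3,0,0,0],[0,0,0.1,0,0,0],[0,0,0,0,0,0]]])

```text
clock: 3.35
position: [0.4626, -0.0265, 0.2027]
ee_rot: [-0.666, 0.746, -0.003, 0.003]
ft_force: [-0.2, 0.1, 0.0]
grip_width: 0.685
```

Call:
servo_tool(motion=[[[0,0,0,0,0,0],[0,0,0,0,0,0],[0,0,0,0,0,0],[0,0,0,0,0,0],[0,0,0,0,0,0],[0,0,0,0,0,0],[0,0,0,0,0,0],[0,0,0,0,0,0]]], jaw=255, force=30)

```text
clock: 4.15
position: [0.4634, -0.0268, 0.2053]
ee_rot: [-0.666, 0.746, -0.005, 0.004]
ft_force: [-0.6, 0.3, -2.4]
grip_width: 0.156
```

```bash
python3 shot.py 4 wrist scene; python3 plan.py .459 -.0217 .2 -106
```

```text
{'clock': 4.25, 'position': [0.4634, -0.0268, 0.2053], 'ee_rot': [-0.6658, 0.7461, -0.0048, 0.0043], 'joint_pos': [0.4202, 0.2438, -0.4984, 2.0618, 0.1562, 0.858, -1.8513], 'ft_force': [0.0754, 0.6535, -2.4869], 'grip_width': 0.155}
turn units [-0.15  0.01  1.9 ]
shift in current axes [-0.092  0.1    0.104] in target axes [-0.075  0.112  0.105] [ 0.4634 -0.0268  0.2053] 4.25
```

View pics/wrist4.png

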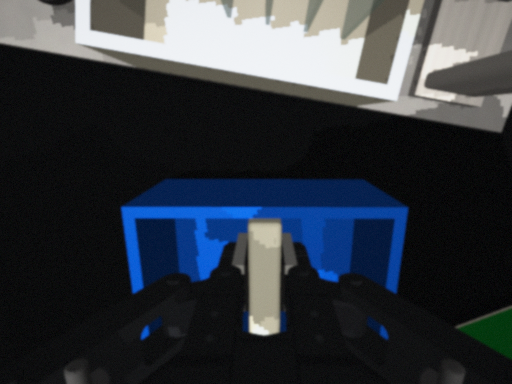

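Run:
```python
from h import *
d=np.load("pics/wrist4.npz")
L=[onz(d,u,v,.06) for u,v in((124,207),(406,207),(77,40),(404,98))]
print(np.round(L,4).tolist())
for a,b in((0,1),(2,3)):
    e=L[a]-L[b]; y=np.arctan2(-e[0],e[1]); print(np.linalg.norm(e),np.degrees(y),(L[a]+L[b])/2-np.array([np.cos(y),np.sin(y),0])*.04*(1 if a==0 else -1))
```

```text
[[0.5043, 0.0271, 0.06], [0.4913, -0.0898, 0.06], [0.5677, 0.0288, 0.06], [0.5348, -0.0882, 0.06]]
0.1175875731951584 -6.372552147779771 [ 0.45802762 -0.02691705  0.06      ]
0.12161080902164313 -15.72696893838305 [ 0.58976272 -0.04054793  0.06      ]
```

Call:
servo_tool(motion=[[[0,0,0,-0.1,0,0.48],[0,0,0,0,0,0.48],[0,0,0,0,0,0.48],[0,0,0,0,0,0.46],[-0.14,-0.15,0,0,0,0],[-0.14,-0.15,0,0,0,0],[-0.14,-0.15,0,0,0,0],[0,-0.15,0,0,0,0],[0,0,0,0,0,0]]])

```text
clock: 5.15
position: [0.5009, -0.0144, 0.2054]
ee_rot: [-0.6, 0.8, -0.002, 0.002]
ft_force: [0.5, -2.5, 0.2]
grip_width: 0.158
```

```bash
python3 shot.py 5 wrist scene side; python3 plan.py .5172 -.0202 .2053 -105.8
```

```text
{'clock': 5.3, 'position': [0.5, -0.0143, 0.2055], 'ee_rot': [-0.5997, 0.8002, -0.0015, 0.0014], 'joint_pos': [0.3566, 0.315, -0.4692, 1.971, 0.1824, 0.892, -2.0626], 'ft_force': [1.2341, 0.0467, -2.0744], 'grip_width': 0.1599}
turn units [-0.05  0.   -0.1 ]
shift in current axes [ 0.017 -0.364  0.006] in target axes [ 0.02  -0.364  0.004] [ 0.5    -0.0143  0.2055] 5.3
```

View pics/wrist5.png

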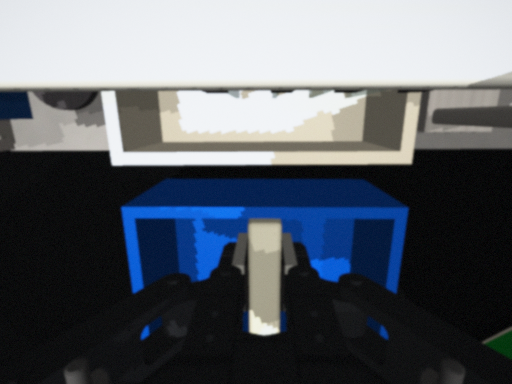

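Run:
```python
from h import *
d=np.load("pics/wrist5.npz")
L=[onz(d,u,v,.06) for u,v in((123.5,207),(406.5,207),(112,164.5),(412,163.5))]
o=np.array([.589,-.0405,.06]);y=np.radians(-15.8);xs=np.array([np.cos(y),np.sin(y),0]);ys=np.array([-np.sin(y),np.cos(y),0])
for p in L: print(np.round(p,4),"st",(p-o)@xs,(p-o)@ys)
im=cv2.imread("pics/wrist5.png"); cv2.imwrite("pics/c5.png",cv2.resize(im[140:230,100:430],None,fx=2.4,fy=2.4,interpolation=cv2.INTER_CUBIC))
```

```text
[0.5494 0.0323 0.06  ] st -0.05795186006683782 0.059304694102630194
[ 0.5166 -0.0809  0.06  ] st -0.05867567765524301 -0.058599812230152024
[0.5671 0.0295 0.06  ] st -0.04008644293150657 0.06140971367316223
[ 0.5342 -0.0857  0.06  ] st -0.0404336159842649 -0.05844809784175902
```

View pics/c5.png

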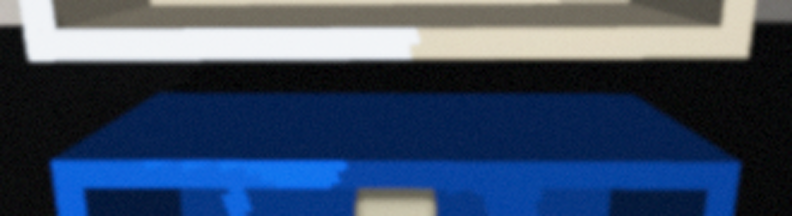

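Call:
servo_tool(motion=[[[-0.02,-0.1,0,0,0,0],[0,-0.1,0,0,0,0],[0,-0.08,0,0,0,0],[0,0,0,0,0,0]]])

```text
clock: 5.7
position: [0.5141, -0.0178, 0.2056]
ee_rot: [-0.6, 0.8, -0.001, 0.001]
ft_force: [0.1, -0.1, -2.2]
grip_width: 0.155
```

Call:
servo_tool(motion=[[[0,-0.05,0,0,0,0],[0,-0.05,0,0,0,0],[0,-0.05,0,0,0,0]]])

```text
clock: 6.0
position: [0.5198, -0.0194, 0.2053]
ee_rot: [-0.6, 0.8, 0.001, -0.002]
ft_force: [-20.8, 3.7, 18.6]
grip_width: 0.16
```

```bash
python3 shot.py 6 wrist scene side
python3 - <<'E'
import cv2
im=cv2.imread("pics/wrist6.png"); cv2.imwrite("pics/c6.png",cv2.resize(im[140:240,90:440],None,fx=2.2,fy=2.2,interpolation=cv2.INTER_CUBIC))
im=cv2.imread("pics/side6.png"); cv2.imwrite("pics/c6s.png",cv2.resize(im[155:255,165:290],None,fx=5.8,fy=5.8,interpolation=cv2.INTER_CUBIC))
E
```

```text
{'clock': 6.15, 'position': [0.5197, -0.0193, 0.2053], 'ee_rot': [-0.6, 0.8, 0.0006, -0.0018], 'joint_pos': [0.3508, 0.3553, -0.4587, 1.9183, 0.1968, 0.9152, -2.0589], 'ft_force': [-15.4645, 1.6586, 11.5416], 'grip_width': 0.1586}
```

View pics/c6.png

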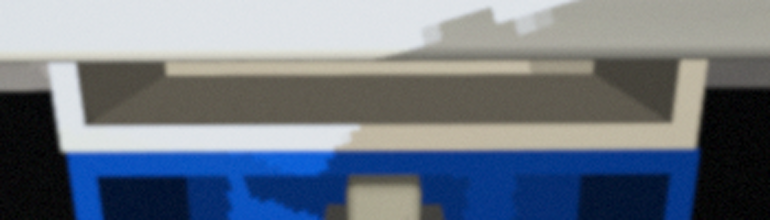

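View pics/c6s.png

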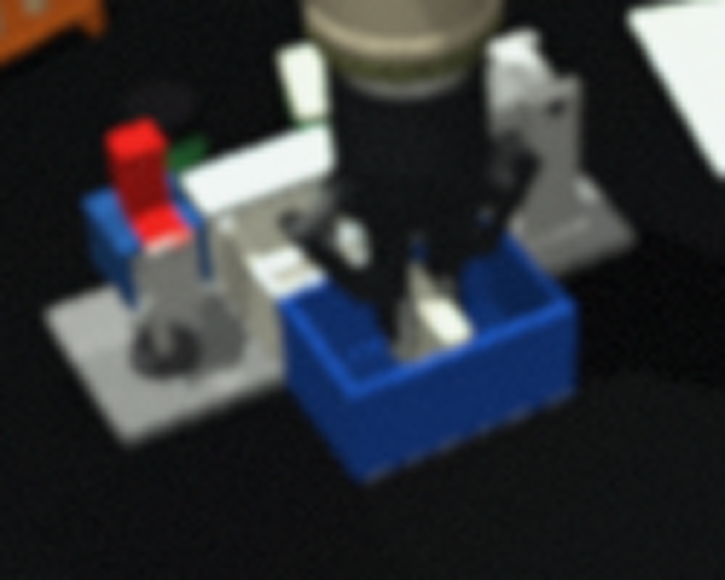

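Flush. The ends agree within about 0.5 mm: white at 62..698, blue at 67..699 in the crop. I'll release it gently and retract.

Call:
servo_tool(motion=[[[0,0,0,0,0,0],[0,0,0,0,0,0],[0,0,0,0,0,0],[0,0,0,0,0,0],[0,0,-0.2,0,0,0],[0,0,-0.4,0,0,0],[0,0,-0.6,0,0,0],[0,0,-0.7,0,0,0],[0,0,-0.6,0,0,0],[0,0,-0.4,0,0,0],[0,0,0,0,0,0]]], jaw=150)

```text
clock: 7.25
position: [0.5207, -0.0191, 0.3609]
ee_rot: [-0.6, 0.8, -0.001, 0.0]
ft_force: [-0.2, -0.5, 0.0]
grip_width: 0.416
```

```bash
python3 shot.py 7 wrist scene side;  python3 - <<'E'
import cv2
im=cv2.imread("pics/wrist7.png"); cv2.imwrite("pics/c7.png",cv2.resize(im,(800,600),interpolation=cv2.INTER_CUBIC))
im=cv2.imread("pics/side7.png"); cv2.imwrite("pics/c7s.png",cv2.resize(im[155:255,165:290],None,fx=5.8,fy=5.8,interpolation=cv2.INTER_CUBIC))
E
```

```text
{'clock': 7.4, 'position': [0.5198, -0.0193, 0.3569], 'ee_rot': [-0.6002, 0.7998, 0.0013, -0.002], 'joint_pos': [0.394, 0.1727, -0.4882, 1.777, 0.0859, 1.2178, -1.9722], 'ft_force': [0.7791, -0.3867, -1.1159], 'grip_width': 0.4098}
```

View pics/c7.png

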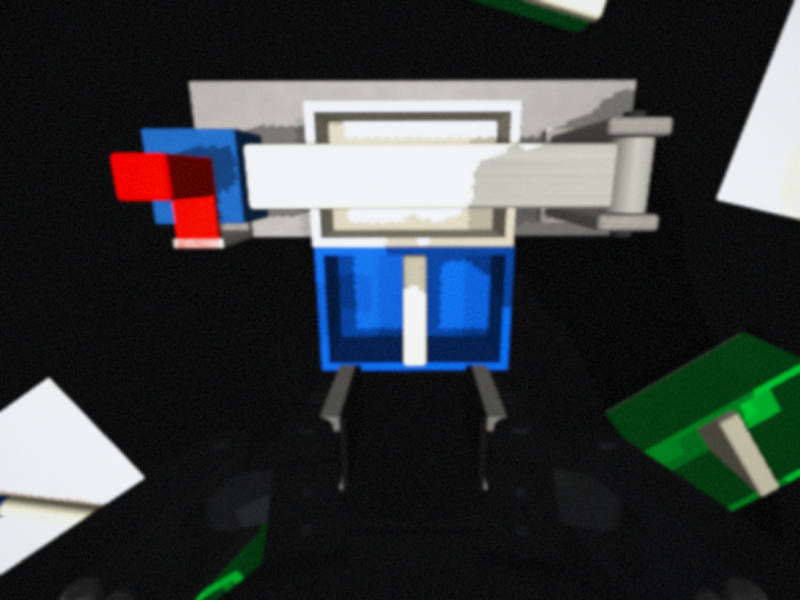

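View pics/c7s.png

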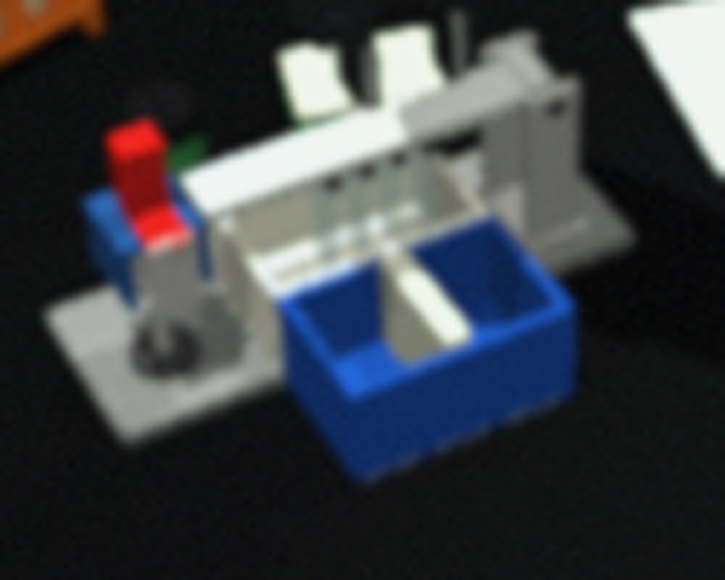

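Run:
```python
from h import *
d=np.load("pics/wrist7.npz");k=800/512
o=np.array([.589,-.0405,0]);y=np.radians(-15.8);xs=np.array([np.cos(y),np.sin(y),0]);ys=np.array([-np.sin(y),np.cos(y),0])
for u,v,z in((111,153,.149),(165,153,.149),(170,199,.149),(117,200,.149),(140.5,176,.149),(313,246,.06),(514,245,.06),(315,249,.06),(514,249,.06),(320,370,.06),(509,369,.06)):
    p=onz(d,(u+.5)/k-.5,(v+.5)/k-.5,z); print(u,v,np.round(p,4),"st",round((p-o)@xs,4),round((p-o)@ys,4))
```

```text
111 153 [0.6287 0.0686 0.149 ] st 0.0085 0.1157
165 153 [0.623  0.0489 0.149 ] st 0.0084 0.0953
170 199 [0.6068 0.0542 0.149 ] st -0.0086 0.096
117 200 [0.6122 0.0742 0.149 ] st -0.0089 0.1167
140.5 176 [0.6179 0.0615 0.149 ] st 0.0 0.106
313 246 [0.567  0.0294 0.06  ] st -0.0402 0.0613
514 245 [ 0.5343 -0.0863  0.06  ] st -0.0402 -0.059
315 249 [0.565  0.0288 0.06  ] st -0.042 0.0602
514 249 [ 0.5319 -0.0858  0.06  ] st -0.0426 -0.0591
320 370 [0.4899 0.0521 0.06  ] st -0.1206 0.0621
509 369 [ 0.4566 -0.0657  0.06  ] st -0.1206 -0.0603
```

Call:
servo_tool(motion=[[[0,0,0,0,0,-1],[0,0,0,0,0,-1],[0,0,0,0,0,-1],[0,0,0,0,0,-1],[0,0,0,0,0,-1],[0,0,0,0,0,-1],[0,0,0,0,0,-1],[0,0,0,0,0,-1],[0,0,0,0,0,-1]]], jaw=100)

```text
clock: 8.3
position: [0.5164, -0.0197, 0.3444]
ee_rot: [0.868, -0.496, -0.012, 0.005]
ft_force: [-0.6, 0.1, -0.8]
grip_width: 0.606
```

Call:
servo_tool(motion=[[[0,0,0,0,0,-1],[0,0,0,0,0,-1],[0,0,0,0,0,-1],[0,0,0,0,0,-1],[0,0,0,0,0,-1],[0,0,0,0,0,-1],[0,0,0,0,0,-1],[0,0,0,0,0,-1],[0,0,0,0,0,-1],[0,0,0,0,0,0]]])

```text
clock: 9.3
position: [0.5122, -0.0203, 0.3302]
ee_rot: [0.994, -0.107, -0.026, -0.001]
ft_force: [-0.4, 0.7, -0.6]
grip_width: 0.609
```

```bash
python3 plan.py .618 .061 .36 -15.8; python3 -c "
from workcell import status;print(status.get_obs()['joint_pos'])"
```

```text
turn units [0.06 0.58 0.69]
shift in current axes [ 1.687 -2.038 -0.69 ] in target axes [ 1.594 -2.14  -0.597] [ 0.5122 -0.0203  0.3302] 9.3
[ 0.53338236  0.22102605 -0.64578446  1.80212922  0.12750386  1.21443779
 -0.36703412]
```

Call:
servo_tool(motion=[[[0,0,-0.25,0.03,0.3,0.35],[0,0,-0.25,0.03,0.3,0.35],[0.32,-0.43,-0.05,0,0,0],[0.32,-0.43,-0.05,0,0,0],[0.32,-0.43,-0.05,0,0,0],[0.32,-0.43,-0.05,0,0,0],[0.32,-0.43,-0.05,0,0,0],[0,0,0,0,0,0]]])

```text
clock: 10.1
position: [0.6244, 0.0609, 0.3766]
ee_rot: [0.988, -0.155, 0.009, -0.0]
ft_force: [-0.0, 0.2, -0.1]
grip_width: 0.604
```

```bash
python3 plan.py .618 .061 .293 -15.8;python3 shot.py 8 wrist
```

```text
turn units [-0.03 -0.2  -0.41]
shift in current axes [-0.152  0.042  1.67 ] in target axes [-0.124  0.032  1.672] [0.6244 0.0609 0.3766] 10.1
{'clock': 10.15, 'position': [0.6237, 0.0598, 0.3765], 'ee_rot': [0.9878, -0.1554, 0.0086, 0.0002], 'joint_pos': [0.3199, 0.4184, -0.6452, 1.4763, 0.2631, 1.3165, -0.6584], 'ft_force': [-0.7487, 0.5579, 1.4112], 'grip_width': 0.6067}
```

View pics/wrist8.png

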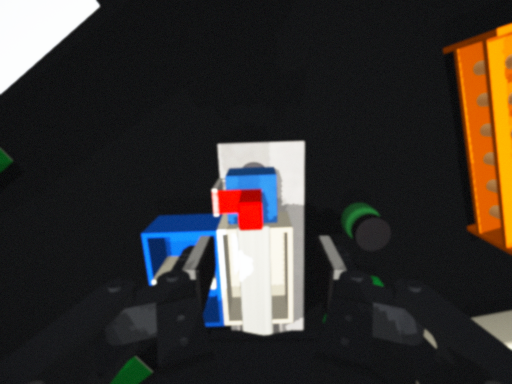

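The red knob is at (251,208), between the jaws and in line with the tool. Descending with small corrections.

Call:
servo_tool(motion=[[[-0.12,0,0.1,0,-0.2,-0.4],[0,0.02,0.3,0,0,0],[0,0,0.3,0,0,0],[0,0,0.1,0,0,0],[0,0,0,0,0,0]]])

```text
clock: 10.65
position: [0.6152, 0.058, 0.3333]
ee_rot: [0.99, -0.14, -0.0, 0.0]
ft_force: [0.6, 0.8, -0.4]
grip_width: 0.607
```

```bash
python3 plan.py .618 .061 .293 -15.8
```

```text
turn units [ 0.    0.01 -0.06]
shift in current axes [ 0.037 -0.074  0.807] in target axes [ 0.037 -0.074  0.807] [0.6152 0.058  0.3333] 10.65
```

Call:
servo_tool(motion=[[[0.04,-0.07,0.1,0,0,-0.06],[0,0,0.3,0,0,0],[0,0,0.3,0,0,0],[0,0,0.08,0,0,0],[0,0,0,0,0,0]]])

```text
clock: 11.15
position: [0.6182, 0.0606, 0.2903]
ee_rot: [0.99, -0.138, -0.001, 0.0]
ft_force: [-0.2, 0.1, 0.3]
grip_width: 0.607
```

```bash
python3 plan.py .618 .061 .293 -15.8;python3 shot.py 9 wrist side
python3 - <<'E'
import cv2
im=cv2.imread("pics/side9.png"); cv2.imwrite("pics/c9s.png",cv2.resize(im[105:255,125:290],None,fx=3.8,fy=3.8,interpolation=cv2.INTER_CUBIC))
E
```

```text
turn units [ 0.01  0.01 -0.  ]
shift in current axes [-0.007 -0.006 -0.053] in target axes [-0.007 -0.006 -0.053] [0.6182 0.0606 0.2903] 11.15
{'clock': 11.25, 'position': [0.6184, 0.0606, 0.2912], 'ee_rot': [0.9905, -0.1377, -0.0002, 0.0001], 'joint_pos': [0.3144, 0.4853, -0.6333, 1.5785, 0.3034, 1.1784, -0.657], 'ft_force': [-0.4973, 0.3324, -0.4012], 'grip_width': 0.6067}
```

View pics/wrist9.png

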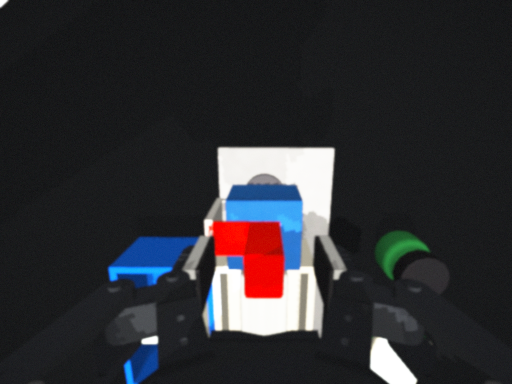

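View pics/c9s.png

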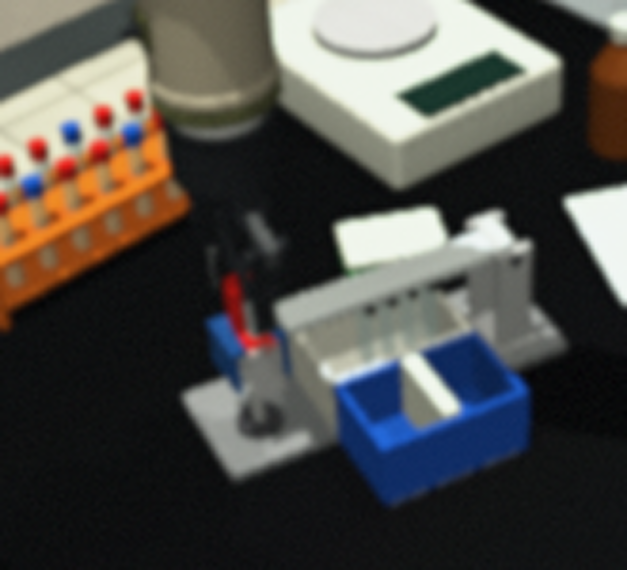

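The knob is centred: 264 against fingers at about 205 and 325. Closing on it.

Call:
servo_tool(motion=[[[0,0,-0.03,0,0,0],[0,0,0,0,0,0],[0,0,0,0,0,0],[0,0,0,0,0,0],[0,0,0,0,0,0],[0,0,0,0,0,0]]], jaw=255, force=60)

```text
clock: 11.85
position: [0.6181, 0.0611, 0.2944]
ee_rot: [0.99, -0.138, 0.0, 0.0]
ft_force: [-0.5, 0.4, -2.8]
grip_width: 0.201
```

Call:
servo_tool(motion=[[[-0.1,0,0,0,0,0],[-0.1,0,0,0,0,0],[-0.1,0,0,0,0,0],[0,0,0,0,0,0]]])

```text
clock: 12.25
position: [0.6046, 0.0644, 0.2956]
ee_rot: [0.99, -0.138, 0.004, -0.0]
ft_force: [5.4, -1.5, -2.3]
grip_width: 0.202
```

```bash
python3 plan.py .618 .061 .293 -15.8; python3 shot.py 10 wrist; python3 plan.py .618 .061 .293 -15.8
```

```text
turn units [-0.02 -0.09 -0.02]
shift in current axes [ 0.276 -0.007  0.055] in target axes [ 0.277 -0.007  0.053] [0.6046 0.0644 0.2956] 12.25
{'clock': 12.3, 'position': [0.6048, 0.0643, 0.2957], 'ee_rot': [0.9904, -0.1385, 0.0042, -0.0005], 'joint_pos': [0.3232, 0.4514, -0.643, 1.6148, 0.2914, 1.1643, -0.6637], 'ft_force': [5.6778, -0.8776, -2.4823], 'grip_width': 0.197}
turn units [-0.02 -0.09 -0.02]
shift in current axes [ 0.271 -0.009  0.056] in target axes [ 0.272 -0.008  0.054] [0.6048 0.0643 0.2957] 12.3
```

View pics/wrist10.png

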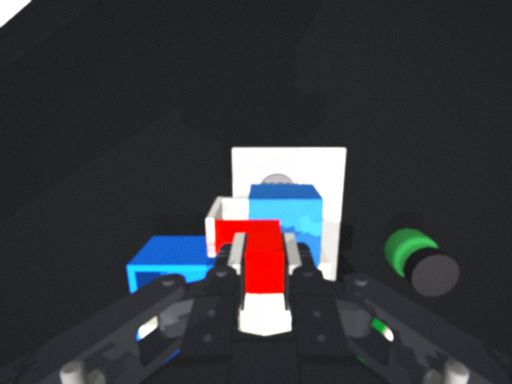

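The latch is at about 13.6 mm (pull force 5.7 N, as expected). Lifting along the arc.

Call:
servo_tool(motion=[[[-0.01,0.05,-0.055,0.15,0,0],[-0.01,0.1,-0.11,0.3,0,0],[-0.01,0.1,-0.11,0.3,0,0],[0,0,0,0,0,0]]])

```text
clock: 12.7
position: [0.6006, 0.0509, 0.3105]
ee_rot: [0.99, -0.139, 0.012, -0.034]
ft_force: [4.8, -0.4, -3.9]
grip_width: 0.198
```

```bash
cat > st.py <<'E'
from h import *
from workcell import status
o=status.get_obs();y=np.radians(-15.8);S=np.array([[np.cos(y),np.sin(y),0],[-np.sin(y),np.cos(y),0],[0,0,1]])
p=np.array(o["position"]);Rm=R.from_quat(o["ee_rot"]);g=p+Rm.apply([0,0,.155])
gs=S@(g-[.589,-.0405,0]); r=gs[1:]-[-.105,.1]
th=np.arctan2(r[1],r[0])-np.arctan2(.0405,.21)
M=S@Rm.as_matrix(); tilt=np.degrees(np.arctan2(M[1,2],-M[2,2]))
print("grasp st",np.round(gs,4),"arm deg",round(np.degrees(th),2),"r",round(np.hypot(*r),4),"tool tilt",round(tilt,2),"xaxis st",np.round(M[:,0],3),"rise est",round(.21*np.sin(th),4),"F",np.round(o["ft_force"],1),"T",np.round(o["torque"],2),o["grip_width"],o["clock"])
E
python3 st.py
```

```text
grasp st [-0.0116  0.102   0.1559] arm deg 4.19 r 0.2145 tool tilt 4.04 xaxis st [ 1.    -0.004  0.014] rise est 0.0154 F [ 4.8 -0.4 -3.9] T [ 0.37 -1.08 -0.07] 0.1978249049667106 12.7
```

Call:
servo_tool(motion=[[[-0.01,0.1,-0.11,0.3,0,0],[-0.01,0.1,-0.11,0.3,0,0],[-0.01,0.1,-0.11,0.3,0,0],[-0.01,0.1,-0.11,0.3,0,0],[0,0,0,0,0,0]]])

```text
clock: 13.2
position: [0.5927, 0.0279, 0.3313]
ee_rot: [0.986, -0.14, 0.022, -0.087]
ft_force: [7.0, 0.6, -4.9]
grip_width: 0.203
```

```bash
python3 st.py
```

```text
grasp st [-0.012   0.0945  0.1788] arm deg 10.63 r 0.2145 tool tilt 10.28 xaxis st [ 1.    -0.007  0.019] rise est 0.0387 F [ 7.   0.6 -4.9] T [ 0.32 -0.97 -0.16] 0.20274631061015805 13.2
```

Call:
servo_tool(motion=[[[-0.01,0.1,-0.1,0.3,0,0],[-0.01,0.1,-0.1,0.3,0,0],[-0.01,0.09,-0.09,0.3,0,0],[0,0.06,-0.06,0.2,0,0],[0,0,0,0,0,0],[0,0,0,0,0,0]]])

```text
clock: 13.8
position: [0.5854, 0.0063, 0.3453]
ee_rot: [0.98, -0.14, 0.031, -0.135]
ft_force: [5.8, 0.1, -2.6]
grip_width: 0.201
```

```bash
python3 st.py
```

```text
grasp st [-0.0124  0.0865  0.1963] arm deg 15.78 r 0.2143 tool tilt 15.9 xaxis st [ 1.    -0.011  0.022] rise est 0.0571 F [ 5.8  0.1 -2.6] T [-0.18 -0.6  -0.08] 0.20149628196400277 13.8
```

Call:
servo_tool(motion=[[[0,0.05,-0.06,0.15,0,0],[0,0,0,0,0,0],[0,0,0,0,0,0]]])

```text
clock: 14.1
position: [0.5845, 0.003, 0.3476]
ee_rot: [0.979, -0.14, 0.032, -0.142]
ft_force: [5.6, 1.0, -2.6]
grip_width: 0.199
```

```bash
python3 st.py; python3 shot.py 11 scene side wrist; python3 st.py
python3 - <<'E'
import cv2
im=cv2.imread("pics/side11.png"); cv2.imwrite("pics/c11s.png",cv2.resize(im[105:255,125:290],None,fx=3.8,fy=3.8,interpolation=cv2.INTER_CUBIC))
im=cv2.imread("pics/scene11.png"); cv2.imwrite("pics/c11.png",cv2.resize(im[110:265,110:400],None,fx=2.7,fy=2.7,interpolation=cv2.INTER_CUBIC))
E
```

```text
grasp st [-0.0121  0.085   0.1992] arm deg 16.65 r 0.2144 tool tilt 16.65 xaxis st [ 1.    -0.012  0.024] rise est 0.0602 F [ 5.6  1.  -2.6] T [-0.22 -0.54 -0.09] 0.19865624158515868 14.1
{'clock': 14.25, 'position': [0.5846, 0.003, 0.3476], 'ee_rot': [0.9794, -0.14, 0.0323, -0.1417], 'joint_pos': [0.6097, 0.3431, -0.7409, 1.6662, -0.0366, 1.0879, -0.3555], 'ft_force': [5.7924, -0.4904, -2.8247], 'grip_width': 0.2006}
grasp st [-0.0121  0.085   0.1992] arm deg 16.64 r 0.2143 tool tilt 16.64 xaxis st [ 1.    -0.012  0.024] rise est 0.0602 F [ 5.8 -0.5 -2.8] T [-0.32 -0.55 -0.18] 0.20060839945438078 14.25
```

View pics/c11s.png

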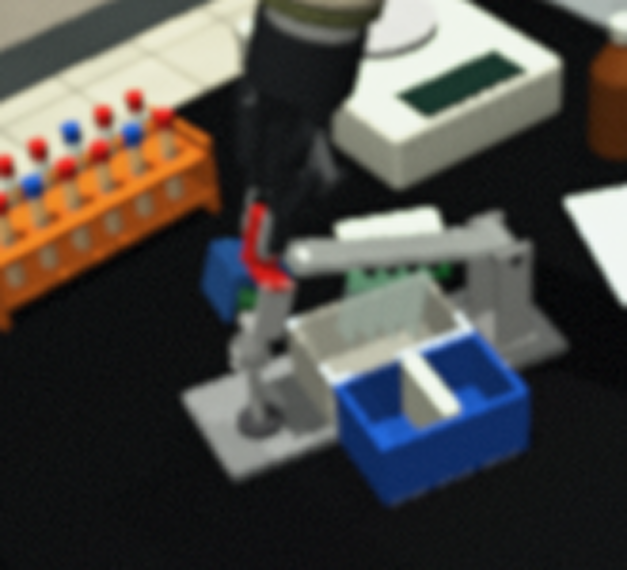

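View pics/c11.png

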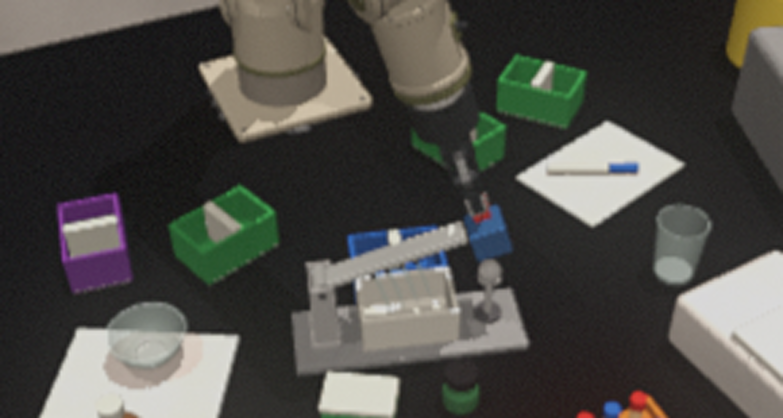

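View pics/wrist11.png

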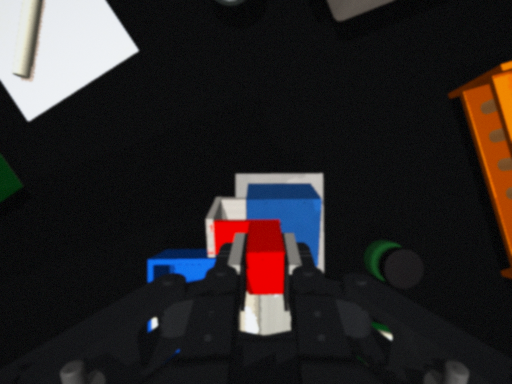

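The arm is off its ball (ball bare at crop (488,270)), the troughs are still joined, the grip is steady, and nothing else has moved. Handing in.

```bash
python3 -c "
from workcell import order;print(order.hand_in())"
```

```text
the job is handed in; nothing more can be done
None
```

The job is done and handed in at about 14.3 s, and every check passed. The gripper still holds the red knob, with the slide-holder arm raised off its ball.

- **Troughs:** I gripped the blue trough by its divider, turned it about 10° and pushed it against the white trough. The push peaked at about 21 N sideways and 28 N in all. The last pictures show the long faces touching and the ends in line within about 1 mm.
- **Latch and arm:** I pulled the knob about 13.6 mm toward the rinse trough. The pull force was 5.7 N, which matches the spring. I then lifted the arm along its arc to 16.6°, so its free end is about 60 mm up, estimated from the gripper's position. The final pictures show the ball bare.
- **Other things on the bench:** The bystanders in the final pictures look undisturbed. I judged this by eye and did not measure it.

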